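Hang the dive torch on the sprung drying hook

TASK

Take the rinsed dive torch out of the orange tray by its handle and hang it up to dry, by the middle of the handle, on the steel hook of the drying stand: bring the handle in from the hook's open side, along the lower lip and in past the sprung brass keeper, then lower it right down into the throat so that the keeper shuts behind it. Let go and leave it hanging still and about level; the hook's clamp is only hand-tight, so be gentle and keep every push or knock on it under about 15 N, and do not shove the trays or the other gear about.

Things in the scene. Friction and masses are not known exactly. Their poses are not given: they have to be found in the camera images.
- torch: aluminium dive torch, 212 mm long, about 0.5 kg, handle on top. Origin: on the plane it stands on, under the handle's middle; x along torch and handle to the lamp head (60 mm across, ends at x=+108; tail cap ends at x=-104), z up. Stands on two feet 12 x 50 mm at x=-60 and +60. Tube 44 mm across, axis z=32, top z=54. Balances near x=0: gripped off the middle it needs a firm grip (40 N)
- handle_mid (a point): middle of the torch's handle, 96 mm above the torch's origin, same axes: the place to hang it by; grip the bar beside it, 33 mm to either side. The handle is a straight black bar along x, 14 mm wide (y), 12 mm high, clear between its two uprights from x=-54 to +54, with 36 mm of free height under it
- orange_tray: orange polypropylene tray, 270 x 170 x 50 mm outside, walls and floor 4 mm, loose; origin under its centre, x along the length, z up. The torch lies in it, roughly lengthwise
- stand: drying stand screwed to the bench. Origin: foot of its post (18 mm across, 236 mm tall), z up. A clamp on the post carries a hook of flat steel bar 16 mm wide (along x), 4 mm thick, lying in the plane x=-24 mm. Its mouth opens to the stand's -y: the torch handle must run along the stand's x and be brought in towards +y. Height and reach of the hook were set by hand: see throat_mark
- throat_mark (a point): nominal centre of the hook's throat floor, fixed in the stand at (-24,-90,180) mm, stand's axes. The real one has the same x but lies up to 10 mm off in y and 9 mm off in z, either way: find lip and back wall by touch. From the real centre: floor level from y=-9 to +9 mm; back wall face at y=+9, up to the top bar; front wall face at y=-9, up to the lip at z=14
- lip_mark (a point): nominal top of the hook's lower lip below the keeper, 26 mm before and 14 mm above throat_mark, off by the same unknown amounts. The lip is level (z=+14 mm from the real throat floor) from y=-11 out to y=-64, then a short nose drops away to y=-75, z=6; it goes in between handle and torch tube. The front wall between lip and throat is 4 mm thick
- top_mark (a point): nominal outer end of the hook's top bar, off by the same unknown amounts: from the real throat floor centre its end is at y=-31 mm, underside z=33, top z=37 (mouth 19 mm high). It runs back level to the dark clamp block (about y=+75 to +105, block top z=47) on the post at y=+90, 24 mm to the hook's +x side
- keeper (a joint): angle (rad) of the brass keeper, a sprung flap 11 mm wide hinged on the top bar 26 mm before the throat centre, hanging to 1 mm above the lip. 0 = shut; grows as it swings in (to +y), never out. A push of some 4 to 7 N at the handle moves it; it reads about 1.1 with the bar beneath, and springs back to 0 only when the bar is over the throat's middle (within 2 mm) or down in it
- grey_tray: grey tray of the same size beside the orange one, loose, holding small gear; to be left alone; origin under its centre
- mouthpiece: black silicone mouthpiece, 58 x 52 x 28 mm, in the grey tray; leave alone
- whistle: green plastic whistle, 48 x 18 x 20 mm, in the grey tray; leave alone
- jar: glass jar with closed screw lid, 72 mm across, 105 mm tall, origin under its centre; leave alone
- weight: lead dive weight, 75 x 50 x 22 mm; leave alone
- brush: wooden scrubbing brush, 120 x 40 x 38 mm; leave alone
- spray: blue bottle, 52 mm across, 135 mm tall; leave alone
Things that resemble listed ones, but are neither listed nor needed, are in the scene too. Several things look just like the torch: the one meant starts nearest to the robot's base.

How it is judged (in metres and radians):
On the way, in this order (a step that is already met when the one before it is completed fails the run):
1. the torch is lifted clear of the tray (height (world z) of torch above 0.065 m and contact force between torch and orange_tray below 0.1 N), for 0.1 s.
2. the torch's handle pushes the keeper in from the open side (value of joint keeper above 0.5 rad and contact force between torch and stand above 0.3 N), for 0.1 s.
At the end, for the whole second after the job is handed in: The torch hangs in the hook's throat by the middle of its handle (within 20 mm of the middle), carried by the hook alone, at rest, tilted by less than 0.25 rad, and the keeper is shut (under 0.15 rad); the gripper has let go (value of joint keeper below 0.15 rad and x of handle_mid in the frame of throat_mark between -0.02 and 0.02 m and y of handle_mid in the frame of throat_mark between -0.014 and 0.014 m and z of handle_mid in the frame of throat_mark between -0.006 and 0.018 m and angle between torch's own z axis and vertical below 0.25 rad and contact force between torch and stand above 2 N and linear speed of torch below 0.03 m/s and angular speed of torch below 0.3 rad/s); the robot touches nothing.
It fails at once if the torch presses on or strikes the hook or stand with more than 17 N (contact force between torch and stand above 17 N).
It fails at once if the robot presses on or strikes the stand with more than 17 N (contact force between any of the fingers, the arm and stand above 17 N).
It fails at once if a tray is shoved more than 30 mm (distance of any of orange_tray, grey_tray from where it was at the start of the episode above 0.03 m).
It fails at once if other gear is shoved or knocked more than 30 mm (distance of any of mouthpiece, whistle, jar, weight, brush, spray from where it was at the start of the episode above 0.03 m).
It also fails if it takes over 72 s, if anything falls off the work surface, if the arm or the gripper's body presses on something with over 40 N, if the wrist force passes 120 N, or if a joint passes its speed limit or range.

ROBOT

A 7-joint arm with a two-finger parallel gripper is mounted at the origin on the work surface. World frame = base frame: x ahead of the robot, y to its left, z up, the work surface at z = 0. Lengths are in m, angles in degrees, forces in N, time in s.
With the tool pointing down it reaches from about 0.425 to 0.925 m from the base axis. Payload 6.8 kg.
Tool frame: the origin (TCP) lies between the finger pads; the fingertips stand 14 mm ahead of it and the grasp point (between the pads) lies 5 mm behind it (robot.nose_length is the z of the fingertips in the tool frame, in m); z points along the fingers, y is the line along which they close (so a half turn about z gives the same grasp; the last joint's range is limited). The gripper opens to 88 mm and grips with 3 to 60 N. Pads are 20 mm wide; open, the fingers measure 115 mm over their backs; the gripper's body (75 mm by 178 mm) begins 61 mm behind the grasp point.
Start: joints at [-80.449, 27.33, 1.283, 89.118, -0.659, 63.558, -4.761], TCP at [0.183, 0.65, 0.2] pointing down, gripper open.
Joint ranges: [-169.35, 169.35], [-19.33, 120.38], [-80.79, 83.38], [13.8, 139.57], [-78.32, 258.32], [9.67, 109.79], [-169.56, 169.56]. Speed limits (degrees/s): [136.94, 136.94, 180, 180, 180, 180, 180].

INTERFACE

Orientations are given as a 3x3 rotation matrix whose columns are the frame's x, y, z axes.
In Python, from rig import robot gives the robot as it stands.
- The arm moves only by the tool jog_arm, never from a script. Its arguments are lists of equal length, an entry for each row: "xyz": the shift along the tool's x, y, z in mm, a list of three; "angular": the turn, a rotation vector about the tool's x, y, z in rad, a list of three; "claw": the opening, from 0 (shut) to 1 (fully open). In form: {"xyz": [[x, y, z], ...], "angular": [[wx, wy, wz], ...], "claw": [claw, ...]}. A call has 1 to 10 rows; each row is the pose to reach, as a shift and turn from the pose commanded when the call began, along the tool's axes at that moment; what a row does not reach only later rows make up. A row lasts 1/12 s, in which the tool goes at most 41.7 mm and 7.16 degrees, less where a joint would pass 70% of its speed; a pose out of reach is approached as far as the arm can. A call with a gripper value outside its range is refused whole. The fingers move at their own pace and stop on an object; "newtons" is the grip in N (left out, the last holds). Time passes only in rows, so rows that repeat a pose let the fingers close. It gives the time, the measured TCP pose, the force, the opening and the grip force at its end, in the units of the state.
- robot.sense(): the state, without advancing time (a new reading comes with each control period).
- robot.get_image(name): name is "scene" or "top"; returns a dict with "pixels" (400x640x3 uint8, blue, green, red), "fx", "fy", "cx", "cy" (pixels), "pose" (4x4, takes a point from camera to world coordinates). Camera axes: x right, y down, z forward; pixel columns grow to the right and rows downward; lengths in m; the calibration is good to about 2 mm. A picture is of the moment at which its call begins. There is no depth.
- robot.sign_off(): hands the job in; it is judged then, once.
The state is a dict: "t": time; "joints": joint angles; "joint_velocities": joint speeds; "effort": joint torques, N m; "eef_pos": TCP position; "tcp_rot": TCP orientation; "wrist_force": force on the tool from outside, world axes, zero at the start; "moment": the same for the moment, N m; "finger_gap": opening from 0.0 (shut) to 1.0 (fully open); "grasp_force": force on a finger pad.
Only numpy, scipy, OpenCV 4.12 (cv2) and the standard library are available. Lean on these libraries where they do the work, as an engineer would, in place of code of your own. Each camera call takes 0.05 s, during which the arm holds its last target. There are 200 camera calls.

## Working session

There is one attempt and no reset: what is moved stays moved. The work goes in short steps, Python scripts to look and compute and a tool call to move; the robot and the scene stay as the last step left them, time stands still between calls to the robot, and variables do not carry over. Pictures are saved under pics/ and viewed, at most 10 in all, crops included, and the job is handed in when it is done.

Besides the shell and the picture viewer there is one more tool, called in YAML: its name, and indented under it one key for each argument. jog_arm: Moves the arm, as the interface text tells. Its arguments: {"type":"object","properties":{"xyz":{"type":"array","items":{"type":"array","items":{"type":"number"}}},"angular":{"type":"array","items":{"type":"array","items":{"type":"number"}}},"claw":{"type":"array","items":{"type":"number"}},"newtons":{"type":"number"}},"required":["xyz","angular","claw"]}

```bash
mkdir -p pics; cat > h.py <<'E'
import numpy as np, cv2
from rig import robot
def load(n):
    d=np.load(f'pics/{n}.npz'); return d['pixels'],d['K'],d['pose']
def snap(cam,n):
    i=robot.get_image(cam); K=np.array([i['fx'],i['fy'],i['cx'],i['cy']])
    np.savez(f'pics/{n}.npz',pixels=i['pixels'],K=K,pose=i['pose']); cv2.imwrite(f'pics/{n}.png',i['pixels'])
    return i['pixels'],K,np.array(i['pose'])
def ray(K,P,u,v):
    d=P[:3,:3]@np.array([(u-K[2])/K[0],(v-K[3])/K[1],1]); return P[:3,3],d/np.linalg.norm(d)
def onplane(K,P,u,v,z):
    o,d=ray(K,P,u,v); return o+d*(z-o[2])/d[2]
def tri(r1,r2):
    (a,d),(b,e)=r1,r2
    s=np.linalg.lstsq(np.c_[d,-e],b-a,rcond=None)[0]
    p,q=a+s[0]*d,b+s[1]*e; return (p+q)/2,np.linalg.norm(p-q)
def proj(K,P,X):
    c=P[:3,:3].T@(np.array(X)-P[:3,3]); return K[0]*c[0]/c[2]+K[2],K[1]*c[1]/c[2]+K[3]
E
python3 - <<'E'
from h import *
for c in('scene','top'):
    p,K,P=snap(c,c+'0'); print(c,K,P.round(3).tolist())
s=robot.sense(); print(s['eef_pos'],s['tcp_rot'],s['wrist_force'],robot.nose_length)
E
```

```text
scene [372.27030617 372.27030617 315.64230025 202.37335171] [[0.649, 0.557, -0.518, 1.221], [0.761, -0.463, 0.455, -0.62], [0.013, -0.689, -0.724, 1.033], [0.0, 0.0, 0.0, 1.0]]
top [384.78914177 384.78914177 325.45625411 193.00569855] [[-0.028, -0.99, 0.14, 0.407], [-0.999, 0.032, 0.025, -0.098], [-0.029, -0.139, -0.99, 1.353], [0.0, 0.0, 0.0, 1.0]]
[0.18303228 0.64911271 0.19881236] [[-9.62479949e-01  2.71352621e-01 -3.20441179e-04]
 [ 2.71352786e-01  9.62478684e-01 -1.56473238e-03]
 [-1.16176429e-04 -1.59297615e-03 -9.99998724e-01]] [-0.1025897  -0.56415083 -0.38556141] 0.014
```

View pics/scene0.png

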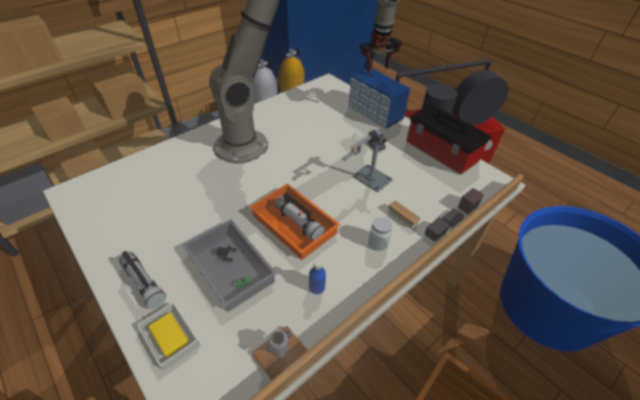

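View pics/top0.png

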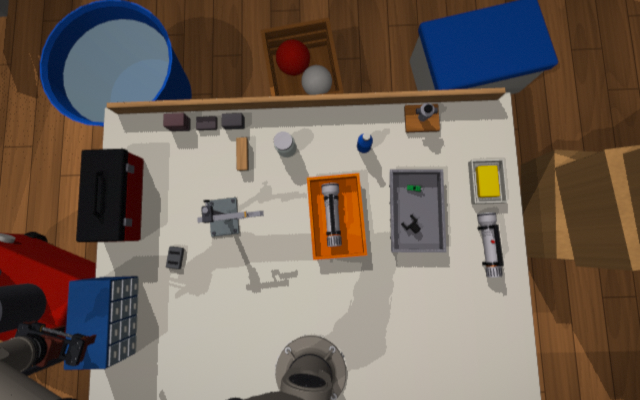

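The scene picture shows a torch in the orange tray at (298,215). A second torch lies on the bench at (140,278), and a small upright one stands on a wood block at (278,340). In the top picture they are at (332,215), (490,243) and (426,110). The base is near top (312,375), so the torch in the orange tray is nearest. The stand is at scene (373,160) and top (225,215). I'll check the choice in one close montage.

```bash
python3 - <<'E'
from h import *
a,_,_=load('scene0');b,_,_=load('top0')
def c(i,x,y,w,h,k): return cv2.resize(i[y:y+h,x:x+w],None,fx=k,fy=k,interpolation=cv2.INTER_CUBIC)
m=np.vstack([np.hstack([c(a,250,180,100,75,4),c(a,335,120,100,75,4)]),np.hstack([c(b,290,170,100,75,4),c(b,190,180,100,75,4)])])
cv2.imwrite('pics/m1.png',m)
E
```

```text
(no output)
```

View pics/m1.png

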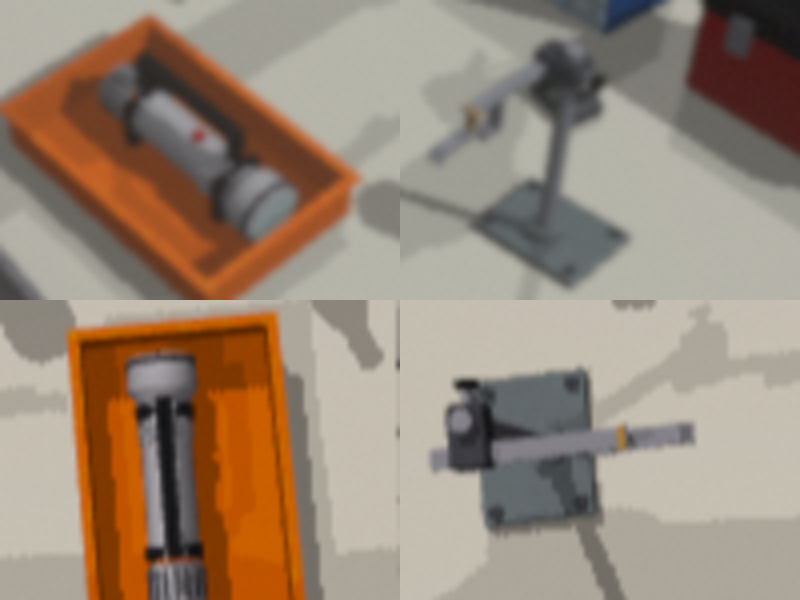

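```bash
python3 - <<'E'
from h import *
a,Ka,Pa=load('scene0');b,Kb,Pb=load('top0')
T=lambda n,s,t:print(n,*[np.round(x,4) for x in tri(ray(Ka,Pa,*s),ray(Kb,Pb,*t))])
def brass(i,x,y,w,h):
    hsv=cv2.cvtColor(i[y:y+h,x:x+w],cv2.COLOR_BGR2HSV)
    m=(hsv[...,1]>75)&(hsv[...,0]>8)&(hsv[...,0]<32); v,u=np.nonzero(m); return (u.mean()+x,v.mean()+y),m.sum()
ks,n1=brass(a,340,138,20,20);kt,n2=brass(b,235,205,20,18);print(ks,n1,kt,n2);T('keeper',ks,kt)
T('nose',(343.3,159.5),(262.5,213.3)); T('posttop',(377,132),(205,210))
print('foot scene',onplane(Ka,Pa,371,176,0.003),'posttop top',onplane(Kb,Pb,205,210,.236))
# handle dark in top: row-wise dark centroid
g=b.max(axis=2)
for v in range(196,232,4):
    r=g[v,324:342]; print(v,list(map(int,r)))
T('h_tail',(284.5,194.5),(333.9,232));T('h_head',(309,217),(330.6,194.5))
for z in(.1,.106): print(z,onplane(Kb,Pb,333.9,232,z),onplane(Kb,Pb,330.6,194.5,z))
# orange tray outline
hsv=cv2.cvtColor(b,cv2.COLOR_BGR2HSV);m=((hsv[...,1]>150)&(hsv[...,0]>5)&(hsv[...,0]<18)&(hsv[...,2]>80)).astype(np.uint8)*255
m[:165]=0;m[265:]=0;m[:,:300]=0;m[:,375:]=0
c=max(cv2.findContours(m,0,2)[0],key=cv2.contourArea);rc=cv2.minAreaRect(c);bx=cv2.boxPoints(rc);Q=np.array([onplane(Kb,Pb,*p,.05) for p in bx]);print(Q.round(3).tolist(),Q.mean(0),[np.linalg.norm(Q[i]-Q[i-1]).round(3) for i in range(4)])
# hook edges top view
gg=b[205:225,205:266].mean(axis=2).astype(int)
for u in (225,230,236,241,250,255,260): print(u,[int(x) for x in b[204:224,u].mean(axis=1)])
E
```

```text
(np.float64(353.0), np.float64(148.0)) 1 (np.float64(244.76923076923077), np.float64(214.0)) 13
keeper [0.5125 0.1742 0.208 ] 0.0007
nose [0.5155 0.1258 0.1825] 0.0001
posttop [0.5242 0.2841 0.234 ] 0.0048
foot scene [0.5155888  0.29869152 0.003     ] posttop top [0.52549037 0.28543333 0.236     ]
196 [87, 54, 55, 77, 87, 39, 26, 24, 46, 95, 48, 26, 24, 41, 89, 123, 127, 126]
200 [100, 78, 114, 128, 143, 57, 22, 21, 35, 68, 91, 98, 85, 70, 96, 125, 127, 127]
204 [159, 115, 133, 133, 118, 63, 30, 23, 31, 63, 95, 94, 90, 81, 101, 125, 128, 127]
208 [196, 150, 137, 154, 153, 96, 38, 23, 24, 46, 99, 97, 88, 83, 108, 126, 128, 128]
212 [197, 165, 137, 151, 158, 139, 56, 25, 24, 47, 100, 99, 91, 82, 98, 126, 128, 128]
216 [202, 193, 137, 146, 161, 156, 76, 31, 23, 36, 76, 99, 94, 83, 82, 122, 129, 128]
220 [202, 195, 149, 142, 158, 156, 97, 40, 28, 29, 60, 100, 98, 88, 81, 109, 126, 128]
224 [202, 194, 148, 138, 156, 158, 127, 50, 27, 25, 47, 101, 99, 90, 80, 96, 125, 128]
228 [201, 199, 181, 143, 152, 163, 157, 64, 26, 24, 39, 78, 94, 88, 80, 88, 122, 127]
h_tail [ 0.4544 -0.0919  0.0993]
[... 423 characters left out ...]
, 103, 103, 103, 104, 103, 105, 104, 103, 98, 113, 130, 132, 131, 128, 106, 77, 71, 70, 74]
230 [102, 102, 102, 102, 102, 101, 95, 89, 86, 108, 130, 132, 133, 129, 105, 68, 62, 71, 72, 72]
236 [73, 75, 79, 81, 82, 84, 86, 86, 105, 125, 133, 132, 129, 112, 81, 80, 95, 98, 99, 101]
241 [175, 165, 164, 164, 164, 167, 175, 172, 150, 135, 132, 131, 130, 129, 139, 168, 186, 189, 187, 187]
250 [177, 185, 188, 187, 188, 188, 186, 169, 137, 120, 118, 125, 139, 166, 186, 188, 188, 188, 188, 188]
255 [187, 189, 188, 188, 187, 188, 180, 157, 135, 134, 132, 133, 148, 172, 187, 189, 189, 187, 187, 188]
260 [187, 187, 188, 189, 188, 186, 159, 120, 106, 105, 107, 114, 155, 185, 189, 188, 188, 189, 188, 188]
```

```bash
python3 - <<'E'
from h import *
a,Ka,Pa=load('scene0');b,Kb,Pb=load('top0')
H=[onplane(Kb,Pb,u,v,.102) for u,v in[(330.7,198),(330.85,204),(331.3,208),(331.5,212),(331.7,216),(332.1,220),(332.5,224),(332.7,228)]]
H=np.array(H);p=np.polyfit(H[:,0],H[:,1],1);print('handle y at .516',np.polyval(p,.516),'yaw',np.arctan(p[0]))
for zf in(.17,.18,.19):
    R=np.array([onplane(Kb,Pb,u,v,zf+dz) for u,v,dz in[(225,216.9,.037),(230,215.6,.037),(236,214.8,.037),(241,215,.037),(250,214,.014),(255,213.9,.014),(260,213,.01)]])
    q=np.polyfit(R[:,1],R[:,0],1);print(zf,R[:,:2].round(4).tolist(),'slope dx/dy',q[0],'x at y=.2',np.polyval(q,.2))
# plate corners
hsv=cv2.cvtColor(b,cv2.COLOR_BGR2HSV)
for n,c in dict(tl=(480,378),tr=(588,368),br=(597,520),bl=(490,528)).items():
    print(n,onplane(Kb,Pb,190+(c[0]-400)/4,180+(c[1]-300)/4,.006).round(4))
for n,c in dict(l=(473,222),t=(528,180),r=(628,238),b=(573,285)).items():
    print(n,onplane(Ka,Pa,335+(c[0]-400)/4,120+c[1]/4,.006).round(4))
s=robot.sense();R=s['tcp_rot'];yaw=.057
print('delta xyz tool', R.T@(np.array([.483,-.0885,.2])-s['eef_pos'])*1000)
E
```

```text
handle y at .516 -0.08507373258229839 yaw 0.03997902681066743
0.17 [[0.5059, 0.2344], [0.5093, 0.2193], [0.5112, 0.2012], [0.5101, 0.1861], [0.5144, 0.164], [0.5143, 0.1486], [0.5169, 0.134]] slope dx/dy -0.09658157075176917 x at y=.2 0.5101792412289141
0.18 [[0.505, 0.2315], [0.5084, 0.2165], [0.5103, 0.1986], [0.5092, 0.1836], [0.5135, 0.1618], [0.5133, 0.1465], [0.516, 0.132]] slope dx/dy -0.09689588208171915 x at y=.2 0.5090309391905795
0.19 [[0.5041, 0.2286], [0.5075, 0.2138], [0.5094, 0.1959], [0.5083, 0.1811], [0.5126, 0.1595], [0.5124, 0.1444], [0.515, 0.1301]] slope dx/dy -0.09721605576315469 x at y=.2 0.5078809789383013
tl [0.5869 0.3471 0.006 ]
tr [0.5928 0.2504 0.006 ]
br [0.4582 0.2419 0.006 ]
bl [0.4539 0.3364 0.006 ]
l [0.469 0.242 0.006]
t [0.459 0.333 0.006]
r [0.5868 0.3466 0.006 ]
b [0.5976 0.2534 0.006 ]
delta xyz tool [-4.88866313e+02 -6.28541379e+02 -1.29596852e-01]
```

Heights and positions agree. The handle triangulates at z≈0.099 (0.100 expected). The throat is near (0.509, 0.200, 0.179) with a stand yaw of about 0.085, and the torch yaw is about 0.05, with its head towards +x. I'll move now, going over the stand.

jog_arm:
  xyz:
    - [0,0,-60]
    - [-60,-30,-120]
    - [-263,-134,-120]
    - [-263,-134,-120]
    - [-263,-134,-120]
    - [-263,-134,-120]
    - [-263,-134,-120]
    - [-263,-134,-120]
    - [-263,-134,-120]
    - [-263,-134,-120]
  angular:
    - [0,0,0]
    - [0,0,0]
    - [0,0,-0.325]
    - [0,0,-0.325]
    - [0,0,-0.325]
    - [0,0,-0.325]
    - [0,0,-0.325]
    - [0,0,-0.325]
    - [0,0,-0.325]
    - [0,0,-0.325]
  claw: [1,1,1,1,1,1,1,1,1,1]
  newtons: 40

```text
t: 0.93
eef_pos: [0.4058, 0.444, 0.3207]
tcp_rot: [[-0.999, -0.04, 0.003], [-0.04, 0.999, -0.001], [-0.003, -0.001, -1.0]]
wrist_force: [-0.6, -0.8, 0.4]
finger_gap: 1.002
grasp_force: 0.0
```

jog_arm:
  xyz:
    - [-56,-541,0]
    - [-56,-541,0]
    - [-56,-541,0]
    - [-56,-541,0]
    - [-56,-541,0]
    - [-56,-541,0]
    - [-56,-541,0]
    - [-56,-541,0]
    - [-56,-541,0]
    - [-56,-541,0]
  angular:
    - [0,0,0]
    - [0,0,0]
    - [0,0,0]
    - [0,0,0]
    - [0,0,0]
    - [0,0,0]
    - [0,0,0]
    - [0,0,0]
    - [0,0,0]
    - [0,0,0]
  claw: [1,1,1,1,1,1,1,1,1,1]

```text
t: 1.77
eef_pos: [0.4631, 0.0363, 0.3195]
tcp_rot: [[-0.999, -0.051, -0.0], [-0.051, 0.999, 0.0], [0.0, 0.0, -1.0]]
wrist_force: [1.1, 0.4, 0.1]
finger_gap: 1.0
grasp_force: 0.0
```

jog_arm:
  xyz:
    - [-14,-125,20]
    - [-14,-125,60]
    - [-14,-125,170]
    - [-14,-125,170]
    - [-14,-125,170]
    - [-14,-125,170]
    - [-14,-125,170]
    - [-14,-125,170]
    - [-14,-125,170]
    - [-14,-125,170]
  angular:
    - [0,0,0]
    - [0,0,0]
    - [0,0,0]
    - [0,0,0]
    - [0,0,0]
    - [0,0,0]
    - [0,0,0]
    - [0,0,0]
    - [0,0,0]
    - [0,0,0]
  claw: [1,1,1,1,0.55,0.55,0.55,0.55,0.55,0.55]

```text
t: 2.6
eef_pos: [0.4853, -0.0856, 0.1514]
tcp_rot: [[-0.999, -0.052, 0.003], [-0.052, 0.999, 0.001], [-0.003, 0.001, -1.0]]
wrist_force: [0.1, 0.2, 0.2]
finger_gap: 0.582
grasp_force: 0.0
```

```bash
python3 - <<'E'
from h import *
a,K,P=snap('scene','scene1'); s=robot.sense(); print(s['eef_pos'],s['tcp_rot'].tolist() if hasattr(s['tcp_rot'],'tolist') else s['tcp_rot'])
cv2.imwrite('pics/s1c.png',cv2.resize(a[130:260,230:380],None,fx=4,fy=4,interpolation=cv2.INTER_CUBIC))
E
```

```text
[ 0.48529446 -0.08565452  0.15144582] [[-0.9986601449923344, -0.051636478964034234, 0.0034042391347394174], [-0.05163422876379706, 0.9986657851370703, 0.0007456651573621062], [-0.003438200671501257, 0.0005688908119171793, -0.9999939275512562]]
```

View pics/s1c.png

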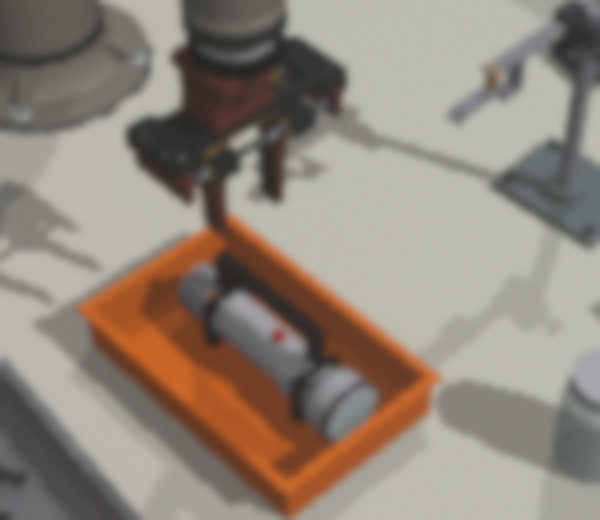

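The crop shows the open fingers straddling the bar line, with tips near crop (217,225) and (272,200). They sit above the tail half of the handle, which runs from (225,260) to (315,345).

jog_arm:
  xyz:
    - [0,0,20]
    - [0,0,40]
    - [0,0,55]
    - [0,0,55]
    - [0,0,55]
    - [0,0,55]
  angular:
    - [0,0,0]
    - [0,0,0]
    - [0,0,0]
    - [0,0,0]
    - [0,0,0]
    - [0,0,0]
  claw: [0.55,0.55,0.55,0.55,0.55,0.55]

```text
t: 3.15
eef_pos: [0.4849, -0.0864, 0.0961]
tcp_rot: [[-0.999, -0.051, 0.002], [-0.051, 0.999, 0.0], [-0.002, 0.0, -1.0]]
wrist_force: [0.5, -0.4, 0.1]
finger_gap: 0.55
grasp_force: 0.0
```

jog_arm:
  xyz:
    - [0,0,0]
    - [0,0,0]
    - [0,0,0]
    - [0,0,0]
    - [0,0,0]
    - [0,0,0]
    - [0,0,0]
    - [0,0,0]
  angular:
    - [0,0,0]
    - [0,0,0]
    - [0,0,0]
    - [0,0,0]
    - [0,0,0]
    - [0,0,0]
    - [0,0,0]
    - [0,0,0]
  claw: [0.3,0.25,0.2,0.1,0,0,0,0]
  newtons: 40

```text
t: 3.82
eef_pos: [0.4838, -0.0866, 0.0946]
tcp_rot: [[-0.999, -0.05, -0.0], [-0.05, 0.999, 0.0], [0.0, 0.0, -1.0]]
wrist_force: [-0.0, 0.1, 0.0]
finger_gap: 0.007
grasp_force: 0.0
```

```bash
python3 - <<'E'
from h import *
s=robot.sense(); print(s)
E
```

```text
{'t': 3.8167, 'joints': array([-19.1030394 ,  19.47945979,  26.53231739, 120.81290677,
       -12.77452468,  42.34805211, 108.48677476]), 'joint_velocities': array([ 0.06139459,  0.01298303,  0.02078016,  0.02454096, -0.07268835,
       -0.02486872, -0.00721709]), 'effort': array([-4.09363027e-03, -3.82375324e+01,  4.71742675e+00, -1.99655199e+01,
        3.43166990e-02,  6.65293378e-02, -7.03629612e-04]), 'eef_pos': array([ 0.48376736, -0.08659967,  0.09461139]), 'tcp_rot': array([[-9.98746131e-01, -5.00614487e-02, -1.30829230e-04],
       [-5.00614495e-02,  9.98746140e-01,  2.59663183e-06],
       [ 1.30535197e-04,  9.14287686e-06, -9.99999991e-01]]), 'wrist_force': array([-0.00998274,  0.13434576,  0.04563135]), 'moment': array([0.03012409, 0.02948029, 0.01461669]), 'grasp_force': 0.0, 'finger_gap': 0.0071698653420294205}
```

The gripper closed on nothing, so I'll look before moving again.

```bash
python3 - <<'E'
from h import *
a,Ka,Pa=snap('scene','scene2');b,Kb,Pb=snap('top','top2')
X=[.4838,-.0866]
for z in(.08,.1): print(z,proj(Ka,Pa,X+[z]),proj(Kb,Pb,X+[z]))
c=lambda i,x,y,w,h,k: cv2.resize(i[y:y+h,x:x+w],None,fx=k,fy=k,interpolation=cv2.INTER_CUBIC)
cv2.imwrite('pics/m2.png',np.hstack([c(a,255,160,80,100,5),c(b,290,170,80,100,5)]))
E
```

```text
0.08 (np.float64(291.4700769669615), np.float64(202.15882531298405)) (np.float64(332.48292740996396), np.float64(223.61038406081684))
0.1 (np.float64(291.277174929266), np.float64(198.20973771266418)) (np.float64(332.41598533405886), np.float64(223.2400075571624))
```

View pics/m2.png

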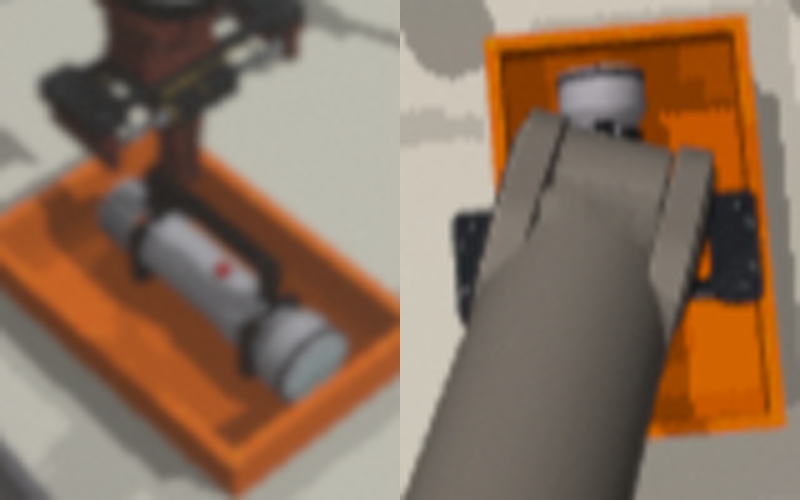

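Left crop: the closed fingers end near (180,185), at the upper edge of the bar or just behind it. The bar runs (150,185)→(275,270), which is lower in the scene view than my assumed height. I'll measure the bar's height properly, intersecting scene rays with the plane through the bar seen from the top camera.

```bash
python3 - <<'E'
from h import *
a,Ka,Pa=load('scene0');b,Kb,Pb=load('top0')
# plane through top camera and bar centre line
T=[(330.7,198),(330.85,204),(331.3,208),(331.5,212),(331.7,216),(332.1,220),(332.5,224),(332.7,228)]
D=np.array([ray(Kb,Pb,u,v)[1] for u,v in T]);n=np.linalg.svd(D)[2][2];o=Pb[:3,3]
g=a.max(axis=2).astype(int)
for u in range(284,312,2):
    col=g[188:226,u]; print(u,list(col))
    k=[v for v in range(188,226) if g[v,u]<60]
    if k:
        # first dark run
        r=[k[0]]
        for v in k[1:]:
            if v==r[-1]+1:r.append(v)
            else:break
        for v in (r[0]-.5,np.mean(r)):
            c,d=ray(Ka,Pa,u,v);print('   ',v,(c+d*(n@(o-c))/(n@d)).round(4))
E
```

```text
284 [np.int64(161), np.int64(158), np.int64(157), np.int64(151), np.int64(138), np.int64(113), np.int64(88), np.int64(71), np.int64(61), np.int64(60), np.int64(65), np.int64(62), np.int64(60), np.int64(67), np.int64(75), np.int64(78), np.int64(74), np.int64(72), np.int64(72), np.int64(77), np.int64(83), np.int64(85), np.int64(85), np.int64(81), np.int64(73), np.int64(61), np.int64(55), np.int64(66), np.int64(86), np.int64(104), np.int64(110), np.int64(111), np.int64(111), np.int64(113), np.int64(117), np.int64(133), np.int64(156), np.int64(174)]
    213.5 [ 0.4332 -0.0875 -0.0228]
    214.0 [ 0.4329 -0.0875 -0.0258]
286 [np.int64(141), np.int64(130), np.int64(123), np.int64(114), np.int64(95), np.int64(70), np.int64(55), np.int64(47), np.int64(44), np.int64(45), np.int64(43), np.int64(45), np.int64(45), np.int64(47), np.int64(51), np.int64(63), np.int64(90), np.int64(115), np.int64(120), np.int64(113), np.int64(105), np.int64(101), np.int64(99), np.int64(93), np.int64(90), np.int64(84), np.int64(83), np.int64(91), np.int64(103), np.int64(108), np.int64(112), np.int64(111), np.int64(1
[... 7032 characters left out ...]
 211.5 [ 0.5709 -0.0829  0.1021]
    215.5 [ 0.5707 -0.0827  0.0815]
310 [np.int64(159), np.int64(160), np.int64(160), np.int64(160), np.int64(160), np.int64(160), np.int64(160), np.int64(159), np.int64(159), np.int64(159), np.int64(161), np.int64(166), np.int64(176), np.int64(186), np.int64(183), np.int64(166), np.int64(136), np.int64(112), np.int64(102), np.int64(100), np.int64(99), np.int64(99), np.int64(94), np.int64(84), np.int64(73), np.int64(63), np.int64(63), np.int64(62), np.int64(62), np.int64(65), np.int64(64), np.int64(55), np.int64(53), np.int64(68), np.int64(89), np.int64(106), np.int64(112), np.int64(118)]
    218.5 [ 0.5808 -0.0823  0.0746]
    219.5 [ 0.5808 -0.0823  0.0693]
```

```bash
python3 - <<'E'
from h import *
a,Ka,Pa=load('scene0');c,_,_=load('scene2')
cv2.imwrite('pics/m3.png',np.hstack([cv2.resize(i[170:225,270:310],None,fx=10,fy=10,interpolation=cv2.INTER_NEAREST) for i in(a,c)]))
for z in(.081,.1,.12,.156): print(z,[10*(q-o)+(400 if k==0 else 0) for k,(q,o) in enumerate(zip(proj(Ka,Pa,[.4838,-.0866,z]),(269.5,169.5)))])
E
```

```text
0.081 [np.float64(619.6053287985291), np.float64(324.634389059388)]
0.1 [np.float64(617.7717492926598), np.float64(287.0973771266418)]
0.12 [np.float64(615.799261944727), np.float64(246.71664595050913)]
0.156 [np.float64(612.1344612754137), np.float64(171.69090203547796)]
```

View pics/m3.png

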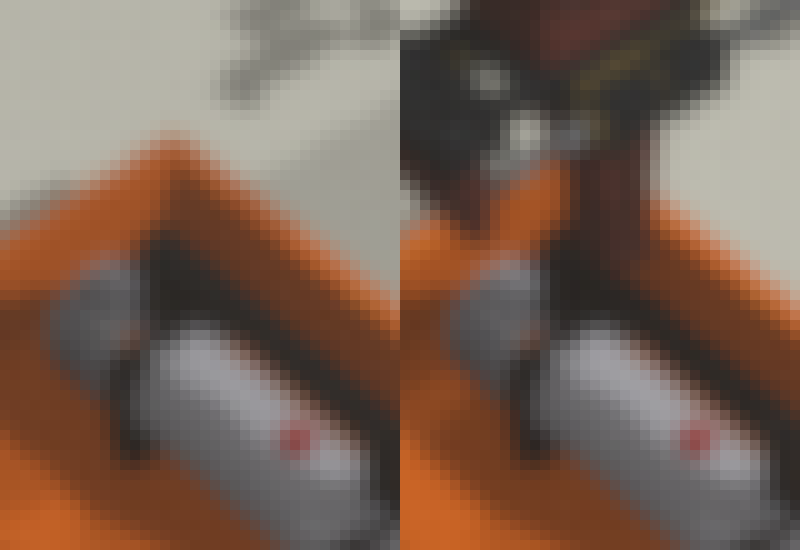

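The fingers' lower edge at (640,265) has tray wall visible beneath it. That puts the tips near z≈0.11 by camera, above the bar, and not at the 0.081 I computed. I'll reopen, then go down in steps and watch the force.

jog_arm:
  xyz:
    - [0,0,0]
    - [0,0,0]
    - [0,0,0]
    - [0,0,0]
    - [0,0,5]
    - [0,0,10]
    - [0,0,12]
    - [0,0,12]
    - [0,0,12]
  angular:
    - [0,0,0]
    - [0,0,0]
    - [0,0,0]
    - [0,0,0]
    - [0,0,0]
    - [0,0,0]
    - [0,0,0]
    - [0,0,0]
    - [0,0,0]
  claw: [0.55,0.55,0.55,0.55,0.55,0.55,0.55,0.55,0.55]
  newtons: 10

```text
t: 4.67
eef_pos: [0.4836, -0.0866, 0.0823]
tcp_rot: [[-0.999, -0.05, -0.001], [-0.05, 0.999, -0.0], [0.001, -0.0, -1.0]]
wrist_force: [0.2, -0.2, -0.7]
finger_gap: 0.547
grasp_force: 0.0
```

jog_arm:
  xyz:
    - [0,0,0]
    - [0,0,0]
    - [0,0,0]
    - [0,0,0]
    - [0,0,0]
    - [0,0,0]
    - [0,0,0]
  angular:
    - [0,0,0]
    - [0,0,0]
    - [0,0,0]
    - [0,0,0]
    - [0,0,0]
    - [0,0,0]
    - [0,0,0]
  claw: [0.3,0.2,0.05,0.05,0.05,0.05,0.05]

```text
t: 5.25
eef_pos: [0.484, -0.0869, 0.0828]
tcp_rot: [[-0.999, -0.05, 0.0], [-0.05, 0.999, -0.0], [-0.0, -0.0, -1.0]]
wrist_force: [0.5, -0.1, 0.2]
finger_gap: 0.149
grasp_force: 10.0
```

The bar is in the fingertips (gap 0.149, about 13 mm). I'll open, go 14 mm lower for a full-pad grip, then grip at 40 N.

jog_arm:
  xyz:
    - [0,0,0]
    - [0,0,0]
    - [0,0,0]
    - [0,0,5]
    - [0,0,10]
    - [0,0,14]
    - [0,0,14]
    - [0,0,14]
  angular:
    - [0,0,0]
    - [0,0,0]
    - [0,0,0]
    - [0,0,0]
    - [0,0,0]
    - [0,0,0]
    - [0,0,0]
    - [0,0,0]
  claw: [0.4,0.4,0.4,0.4,0.4,0.4,0.4,0.4]
  newtons: 40

```text
t: 5.92
eef_pos: [0.4834, -0.0866, 0.0682]
tcp_rot: [[-0.999, -0.05, -0.001], [-0.05, 0.999, -0.0], [0.001, -0.0, -1.0]]
wrist_force: [0.0, -0.5, 0.0]
finger_gap: 0.4
grasp_force: 0.0
```

jog_arm:
  xyz:
    - [0,0,0]
    - [0,0,0]
    - [0,0,0]
    - [0,0,0]
    - [0,0,0]
    - [0,0,0]
    - [0,0,0]
  angular:
    - [0,0,0]
    - [0,0,0]
    - [0,0,0]
    - [0,0,0]
    - [0,0,0]
    - [0,0,0]
    - [0,0,0]
  claw: [0.25,0.2,0.1,0,0,0,0]
  newtons: 40

```text
t: 6.5
eef_pos: [0.4839, -0.0868, 0.0687]
tcp_rot: [[-0.999, -0.05, 0.0], [-0.05, 0.999, -0.0], [-0.0, -0.0, -1.0]]
wrist_force: [0.6, 0.3, 0.4]
finger_gap: 0.158
grasp_force: 40.0
```

```bash
python3 - <<'E'
from h import *
s=robot.sense(); print(s['eef_pos'],s['wrist_force'],s['moment'],s['finger_gap'],s['grasp_force'])
E
```

```text
[ 0.48388359 -0.08676459  0.0687417 ] [0.59799816 0.26718609 0.42222865] [-0.29993138  0.02431136 -0.01232891] 0.1576664581636211 39.9939501285553
```

jog_arm:
  xyz:
    - [0,0,-4]
    - [0,0,-14]
    - [0,0,-28]
    - [0,0,-43]
    - [0,0,-60]
    - [0,0,-78]
    - [0,0,-94]
    - [0,0,-106]
    - [0,0,-110]
    - [0,0,-110]
  angular:
    - [0,0,0]
    - [0,0,0]
    - [0,0,0]
    - [0,0,0]
    - [0,0,0]
    - [0,0,0]
    - [0,0,0]
    - [0,0,-0.02]
    - [0,0,-0.035]
    - [0,0,-0.035]
  claw: [0,0,0,0,0,0,0,0,0,0]
  newtons: 45

```text
t: 7.33
eef_pos: [0.4842, -0.0865, 0.1797]
tcp_rot: [[-0.996, -0.086, 0.002], [-0.086, 0.996, 0.001], [-0.002, 0.0, -1.0]]
wrist_force: [0.7, 0.0, -4.4]
finger_gap: 0.155
grasp_force: 45.0
```

jog_arm:
  xyz:
    - [0,0,0]
    - [0,0,0]
    - [0,0,0]
  angular:
    - [0,0,0]
    - [0,0,0]
    - [0,0,0]
  claw: [0,0,0]

```text
t: 7.58
eef_pos: [0.483, -0.0865, 0.1778]
tcp_rot: [[-0.996, -0.085, -0.002], [-0.085, 0.996, -0.0], [0.002, 0.0, -1.0]]
wrist_force: [-0.1, 0.4, -4.7]
finger_gap: 0.156
grasp_force: 45.0
```

```bash
python3 - <<'E'
from h import *
a,Ka,Pa=snap('scene','scene4');b,Kb,Pb=snap('top','top4')
s=robot.sense(); print(s['eef_pos'],s['tcp_rot'][:2],s['wrist_force'],s['moment'],s['finger_gap'],s['grasp_force'])
c=lambda i,x,y,w,h,k: cv2.resize(i[y:y+h,x:x+w],None,fx=k,fy=k,interpolation=cv2.INTER_CUBIC)
cv2.imwrite('pics/m4.png',np.hstack([c(a,250,110,130,110,4),c(b,300,150,60,110,4)]))
E
```

```text
[ 0.48331036 -0.08659918  0.17797327] [[-9.96393507e-01 -8.48400169e-02 -1.46658267e-03]
 [-8.48397950e-02  9.96394582e-01 -2.12965142e-04]] [ 0.16041215  0.76432219 -3.76819543] [ 0.03276946  0.12703591 -0.00249369] 0.15470524047357959 44.99309599399567
```

View pics/m4.png

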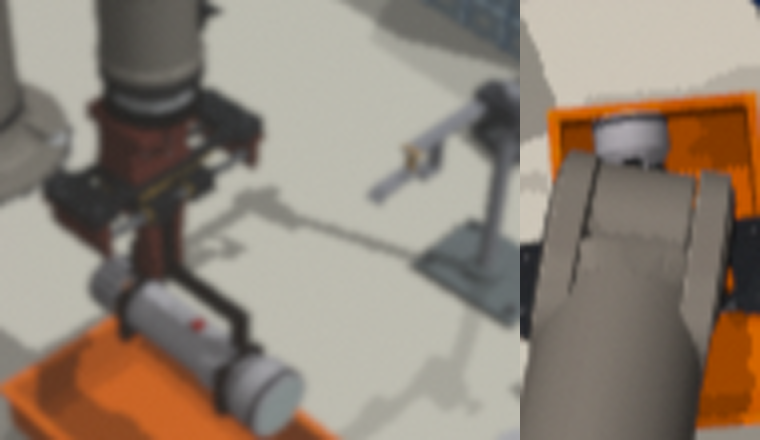

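The torch is lifted and hangs level, with the handle bar at crop (185,265)–(240,320). The wrist carries about 4.4 N. I'll bring it to just short of the hook's nose.

jog_arm:
  xyz:
    - [-2,10,0]
    - [-5,30,0]
    - [-8,60,0]
    - [-12,90,0]
    - [-15,120,0]
    - [-19,150,0]
    - [-19,175,0]
    - [-19,190,0]
    - [-19,193,0]
    - [-19,193,0]
  angular:
    - [0,0,0]
    - [0,0,0]
    - [0,0,0]
    - [0,0,0]
    - [0,0,0]
    - [0,0,0]
    - [0,0,0]
    - [0,0,0]
    - [0,0,0]
    - [0,0,0]
  claw: [0,0,0,0,0,0,0,0,0,0]

```text
t: 8.52
eef_pos: [0.4859, 0.109, 0.1783]
tcp_rot: [[-0.996, -0.088, -0.001], [-0.088, 0.996, -0.0], [0.001, -0.0, -1.0]]
wrist_force: [0.8, -0.8, -5.1]
finger_gap: 0.158
grasp_force: 45.0
```

jog_arm:
  xyz:
    - [0,0,0]
    - [0,0,0]
    - [0,0,0]
    - [0,0,0]
  angular:
    - [0,0,0]
    - [0,0,0]
    - [0,0,0]
    - [0,0,0]
  claw: [0,0,0,0]

```text
t: 8.85
eef_pos: [0.4864, 0.1063, 0.1787]
tcp_rot: [[-0.997, -0.083, 0.0], [-0.083, 0.997, -0.0], [-0.0, -0.0, -1.0]]
wrist_force: [-0.2, -0.8, -3.3]
finger_gap: 0.154
grasp_force: 45.0
```

```bash
python3 - <<'E'
from h import *
a4,_,_=load('scene4')
a,Ka,Pa=snap('scene','scene5');b,Kb,Pb=snap('top','top5')
print('lens pred @scene4',proj(Ka,Pa,[.6216,-.0747,.145]))
s=robot.sense(); e=s['eef_pos'];print(e,s['wrist_force'],s['moment'],s['finger_gap'])
for n,dx in(('bar+54',.085),('bar mid',.031)):
    print(n,proj(Ka,Pa,[e[0]+dx,e[1]+.085*dx,e[2]+.0313]),proj(Kb,Pb,[e[0]+dx,e[1]+.085*dx,e[2]+.0313]))
c=lambda i,x,y,w,h,k: cv2.resize(i[y:y+h,x:x+w],None,fx=k,fy=k,interpolation=cv2.INTER_CUBIC)
cv2.imwrite('pics/m5.png',np.hstack([c(a,310,100,80,100,5),c(b,215,150,80,100,5)]))
E
```

```text
lens pred @scene4 (np.float64(319.95915189998743), np.float64(210.34108887421823))
[0.48641727 0.10670138 0.17868523] [ 0.15899145  0.83264575 -4.22016138] [ 0.09592131  0.12864266 -0.03803791] 0.1565877799877713
bar+54 (np.float64(352.6179029801047), np.float64(162.87606641431233)) (np.float64(264.59710209517175), np.float64(193.89351716852866))
bar mid (np.float64(340.7801716858832), np.float64(155.61131129464312)) (np.float64(266.2304054029944), np.float64(211.7071930256094))
```

View pics/m5.png

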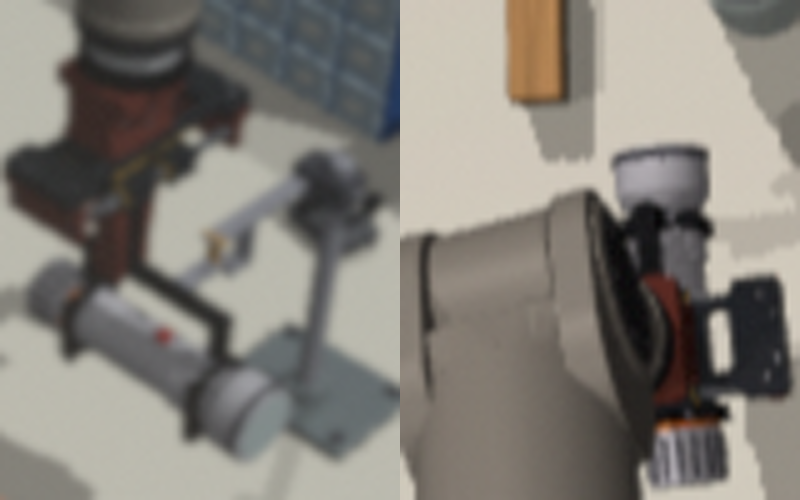

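The bar's predicted position matches the image: its end is at crop (213,314) and the nose is just behind the bar near (166,295). The bar is still above lip level. I'll go 42 mm further in over the lip, stopping short of the top bar's end.

jog_arm:
  xyz:
    - [0,4,0]
    - [0,8,0]
    - [0,13,0]
    - [0,18,0]
    - [0,24,0]
    - [0,30,0]
    - [0,35,0]
    - [0,39,0]
    - [0,42,0]
    - [0,42,0]
  angular:
    - [0,0,0]
    - [0,0,0]
    - [0,0,0]
    - [0,0,0]
    - [0,0,0]
    - [0,0,0]
    - [0,0,0]
    - [0,0,0]
    - [0,0,0]
    - [0,0,0]
  claw: [0,0,0,0,0,0,0,0,0,0]

```text
t: 9.78
eef_pos: [0.4827, 0.1501, 0.1786]
tcp_rot: [[-0.996, -0.086, 0.0], [-0.086, 0.996, 0.0], [-0.0, 0.0, -1.0]]
wrist_force: [0.5, -0.1, -4.0]
finger_gap: 0.156
grasp_force: 45.0
```

jog_arm:
  xyz:
    - [0,0,0]
    - [0,0,0]
    - [0,0,1]
    - [0,0,2]
    - [0,0,3]
    - [0,0,4]
    - [0,0,4]
    - [0,0,4]
  angular:
    - [0,0,0]
    - [0,0,0]
    - [0,0,0]
    - [0,0,0]
    - [0,0,0]
    - [0,0,0]
    - [0,0,0]
    - [0,0,0]
  claw: [0,0,0,0,0,0,0,0]

```text
t: 10.45
eef_pos: [0.4827, 0.1491, 0.1745]
tcp_rot: [[-0.996, -0.085, -0.0], [-0.085, 0.996, -0.0], [0.0, -0.0, -1.0]]
wrist_force: [-0.4, 0.1, -3.9]
finger_gap: 0.156
grasp_force: 45.0
```

jog_arm:
  xyz:
    - [0,0,1]
    - [0,0,1]
    - [0,0,2]
    - [0,0,2]
    - [0,0,3]
    - [0,0,3]
    - [0,0,3]
  angular:
    - [0,0,0]
    - [0,0,0]
    - [0,0,0]
    - [0,0,0]
    - [0,0,0]
    - [0,0,0]
    - [0,0,0]
  claw: [0,0,0,0,0,0,0]

```text
t: 11.03
eef_pos: [0.4827, 0.1492, 0.1716]
tcp_rot: [[-0.996, -0.085, -0.0], [-0.085, 0.996, -0.0], [0.0, 0.0, -1.0]]
wrist_force: [-0.4, 0.2, -4.5]
finger_gap: 0.158
grasp_force: 45.0
```

jog_arm:
  xyz:
    - [0,0,1]
    - [0,0,1]
    - [0,0,1]
  angular:
    - [0,0,0]
    - [0,0,0]
    - [0,0,0]
  claw: [0,0,0]

```text
t: 11.28
eef_pos: [0.4827, 0.1492, 0.1706]
tcp_rot: [[-0.996, -0.085, -0.0], [-0.085, 0.996, -0.0], [0.0, -0.0, -1.0]]
wrist_force: [0.1, 0.1, -4.4]
finger_gap: 0.152
grasp_force: 45.0
```

jog_arm:
  xyz:
    - [0,0,1]
    - [0,0,1]
    - [0,0,1]
  angular:
    - [0,0,0]
    - [0,0,0]
    - [0,0,0]
  claw: [0,0,0]

```text
t: 11.53
eef_pos: [0.4827, 0.1492, 0.1696]
tcp_rot: [[-0.996, -0.085, -0.0], [-0.085, 0.996, -0.0], [0.0, -0.0, -1.0]]
wrist_force: [0.7, 0.2, -5.0]
finger_gap: 0.158
grasp_force: 45.0
```

jog_arm:
  xyz:
    - [0,0,1]
    - [0,0,1]
    - [0,0,1]
  angular:
    - [0,0,0]
    - [0,0,0]
    - [0,0,0]
  claw: [0,0,0]

```text
t: 11.78
eef_pos: [0.4827, 0.1492, 0.1686]
tcp_rot: [[-0.996, -0.085, -0.0], [-0.085, 0.996, -0.0], [0.0, -0.0, -1.0]]
wrist_force: [-0.7, 0.1, -4.7]
finger_gap: 0.153
grasp_force: 45.0
```

jog_arm:
  xyz:
    - [0,0,1]
    - [0,0,1]
    - [0,0,1]
  angular:
    - [0,0,0]
    - [0,0,0]
    - [0,0,0]
  claw: [0,0,0]

```text
t: 12.03
eef_pos: [0.4828, 0.1492, 0.1677]
tcp_rot: [[-0.996, -0.085, 0.0], [-0.085, 0.996, 0.0], [-0.0, 0.0, -1.0]]
wrist_force: [0.4, 1.0, -4.2]
finger_gap: 0.153
grasp_force: 45.0
```

```bash
python3 - <<'E'
from h import *
s=robot.sense(); print(s['eef_pos'],s['wrist_force'],s['moment'])
E
```

```text
[0.48284788 0.14922922 0.16766633] [ 0.35595911  1.02891588 -4.19042553] [0.00544011 0.11737637 0.0162949 ]
```

jog_arm:
  xyz:
    - [0,0,0.8]
    - [0,0,0.8]
    - [0,0,0.8]
  angular:
    - [0,0,0]
    - [0,0,0]
    - [0,0,0]
  claw: [0,0,0]

```text
t: 12.28
eef_pos: [0.4829, 0.1493, 0.1671]
tcp_rot: [[-0.996, -0.085, 0.0], [-0.085, 0.996, 0.0], [-0.0, 0.0, -1.0]]
wrist_force: [-1.3, -0.4, -1.5]
finger_gap: 0.153
grasp_force: 45.0
```

```bash
python3 - <<'E'
from h import *
s=robot.sense(); print(s['eef_pos'],s['wrist_force'],s['moment'])
E
```

```text
[0.48291357 0.14925687 0.16709629] [-1.28646514 -0.39554474 -1.50261456] [ 0.0004217   0.19420648 -0.01934048]
```

jog_arm:
  xyz:
    - [0,0,0.8]
    - [0,0,0.8]
    - [0,0,0.8]
  angular:
    - [0,0,0]
    - [0,0,0]
    - [0,0,0]
  claw: [0,0,0]

```text
t: 12.53
eef_pos: [0.483, 0.1493, 0.1664]
tcp_rot: [[-0.996, -0.085, 0.001], [-0.085, 0.996, 0.0], [-0.001, 0.0, -1.0]]
wrist_force: [-1.9, -0.1, 2.3]
finger_gap: 0.154
grasp_force: 45.0
```

```bash
python3 - <<'E'
from h import *
s=robot.sense(); print(s['eef_pos'],s['wrist_force'],s['moment'])
E
```

```text
[0.48304965 0.14932834 0.16644397] [-1.94234596 -0.08208716  2.27515644] [-0.08108526  0.2295336   0.00600368]
```

Lip contact is found: reported z≈0.1676, so the lip is at about 0.1925, which agrees with the camera. I'll raise to mid-mouth and start along the lip.

jog_arm:
  xyz:
    - [0,0,-2]
    - [0,0,-4.5]
    - [0,0,-4.5]
    - [0,0,-4.5]
    - [0,2,-4.5]
    - [0,4,-4.5]
    - [0,6,-4.5]
    - [0,8,-4.5]
    - [0,8,-4.5]
    - [0,8,-4.5]
  angular:
    - [0,0,0]
    - [0,0,0]
    - [0,0,0]
    - [0,0,0]
    - [0,0,0]
    - [0,0,0]
    - [0,0,0]
    - [0,0,0]
    - [0,0,0]
    - [0,0,0]
  claw: [0,0,0,0,0,0,0,0,0,0]

```text
t: 13.37
eef_pos: [0.482, 0.1574, 0.1705]
tcp_rot: [[-0.996, -0.086, -0.0], [-0.086, 0.996, -0.0], [0.0, -0.0, -1.0]]
wrist_force: [0.5, 0.6, -3.8]
finger_gap: 0.154
grasp_force: 45.0
```

jog_arm:
  xyz:
    - [0,1,0]
    - [0,2,0]
    - [0,3,0]
    - [0,3,0]
  angular:
    - [0,0,0]
    - [0,0,0]
    - [0,0,0]
    - [0,0,0]
  claw: [0,0,0,0]

```text
t: 13.7
eef_pos: [0.4818, 0.1591, 0.1704]
tcp_rot: [[-0.996, -0.084, -0.0], [-0.084, 0.996, -0.001], [0.0, -0.001, -1.0]]
wrist_force: [0.3, -3.2, -4.5]
finger_gap: 0.154
grasp_force: 45.0
```

jog_arm:
  xyz:
    - [0,1,0]
    - [0,2,0]
    - [0,2,0]
    - [0,2,0]
  angular:
    - [0,0,0]
    - [0,0,0]
    - [0,0,0]
    - [0,0,0]
  claw: [0,0,0,0]

```text
t: 14.03
eef_pos: [0.4816, 0.1612, 0.1704]
tcp_rot: [[-0.996, -0.084, -0.0], [-0.084, 0.996, -0.001], [0.0, -0.001, -1.0]]
wrist_force: [-0.9, -5.6, -4.0]
finger_gap: 0.155
grasp_force: 45.0
```

jog_arm:
  xyz:
    - [0,1,0]
    - [0,1,0]
    - [0,1,0]
  angular:
    - [0,0,0]
    - [0,0,0]
    - [0,0,0]
  claw: [0,0,0]

```text
t: 14.28
eef_pos: [0.4815, 0.162, 0.1704]
tcp_rot: [[-0.996, -0.084, -0.0], [-0.084, 0.996, -0.001], [0.001, -0.001, -1.0]]
wrist_force: [0.5, -6.1, -4.8]
finger_gap: 0.159
grasp_force: 45.0
```

jog_arm:
  xyz:
    - [0,1,0]
    - [0,1,0]
    - [0,1,0]
  angular:
    - [0,0,0]
    - [0,0,0]
    - [0,0,0]
  claw: [0,0,0]

```text
t: 14.53
eef_pos: [0.4814, 0.1629, 0.1704]
tcp_rot: [[-0.996, -0.084, -0.001], [-0.084, 0.996, -0.001], [0.001, -0.001, -1.0]]
wrist_force: [-1.2, -6.0, -3.1]
finger_gap: 0.157
grasp_force: 45.0
```

```bash
python3 - <<'E'
from h import *
s=robot.sense(); print(s['eef_pos'],s['wrist_force'],s['moment'])
E
```

```text
[0.48141382 0.16285942 0.17036949] [-1.23570728 -5.9926869  -3.07495338] [-1.33529191  0.02314382 -0.2088862 ]
```

The push has levelled off at about 6 N, so this is the keeper. I'll continue in.

jog_arm:
  xyz:
    - [0,1,0]
    - [0,2,0]
    - [0,3,0]
    - [0,4,0]
    - [0,4,0]
  angular:
    - [0,0,0]
    - [0,0,0]
    - [0,0,0]
    - [0,0,0]
    - [0,0,0]
  claw: [0,0,0,0,0]

```text
t: 14.95
eef_pos: [0.4809, 0.1673, 0.1701]
tcp_rot: [[-0.996, -0.084, -0.001], [-0.084, 0.996, -0.001], [0.001, -0.001, -1.0]]
wrist_force: [-0.0, -5.0, -6.1]
finger_gap: 0.154
grasp_force: 45.0
```

jog_arm:
  xyz:
    - [0,1,0]
    - [0,2,0]
    - [0,3,0]
    - [0,4,0]
    - [0,4,0]
  angular:
    - [0,0,0]
    - [0,0,0]
    - [0,0,0]
    - [0,0,0]
    - [0,0,0]
  claw: [0,0,0,0,0]

```text
t: 15.37
eef_pos: [0.4805, 0.1726, 0.1704]
tcp_rot: [[-0.996, -0.086, -0.0], [-0.086, 0.996, 0.0], [0.0, 0.0, -1.0]]
wrist_force: [-0.2, -2.7, -7.8]
finger_gap: 0.156
grasp_force: 45.0
```

```bash
python3 - <<'E'
from h import *
s=robot.sense(); print(s['eef_pos'],s['wrist_force'],s['moment'])
E
```

```text
[0.48053845 0.17259987 0.17040853] [-0.22619024 -2.72898237 -7.7951165 ] [-0.64073201  0.1102903  -0.16008897]
```

jog_arm:
  xyz:
    - [0,1,0]
    - [0,2,0]
    - [0,3,0]
    - [0,4,0]
    - [0,5,0]
    - [0,6,0]
    - [0,6,0]
  angular:
    - [0,0,0]
    - [0,0,0]
    - [0,0,0]
    - [0,0,0]
    - [0,0,0]
    - [0,0,0]
    - [0,0,0]
  claw: [0,0,0,0,0,0,0]

```text
t: 15.95
eef_pos: [0.4803, 0.1787, 0.1706]
tcp_rot: [[-0.996, -0.086, 0.0], [-0.086, 0.996, 0.001], [-0.0, 0.0, -1.0]]
wrist_force: [0.3, -2.1, -6.4]
finger_gap: 0.154
grasp_force: 45.0
```

jog_arm:
  xyz:
    - [0,1,0]
    - [0,2,0]
    - [0,3,0]
    - [0,4,0]
    - [0,4,0]
  angular:
    - [0,0,0]
    - [0,0,0]
    - [0,0,0]
    - [0,0,0]
    - [0,0,0]
  claw: [0,0,0,0,0]

```text
t: 16.37
eef_pos: [0.4799, 0.1826, 0.1706]
tcp_rot: [[-0.996, -0.086, -0.0], [-0.086, 0.996, 0.0], [-0.0, 0.0, -1.0]]
wrist_force: [0.1, -1.6, -6.9]
finger_gap: 0.156
grasp_force: 45.0
```

jog_arm:
  xyz:
    - [0,1,0]
    - [0,2,0]
    - [0,2,0]
    - [0,2,0]
  angular:
    - [0,0,0]
    - [0,0,0]
    - [0,0,0]
    - [0,0,0]
  claw: [0,0,0,0]

```text
t: 16.7
eef_pos: [0.4797, 0.1843, 0.1705]
tcp_rot: [[-0.996, -0.085, -0.0], [-0.085, 0.996, 0.0], [0.0, 0.0, -1.0]]
wrist_force: [-0.3, -0.5, -6.2]
finger_gap: 0.154
grasp_force: 45.0
```

Now 1 mm steps, feeling for the back wall.

jog_arm:
  xyz:
    - [0,1,0]
    - [0,2,0]
    - [0,2,0]
    - [0,2,0]
  angular:
    - [0,0,0]
    - [0,0,0]
    - [0,0,0]
    - [0,0,0]
  claw: [0,0,0,0]

```text
t: 17.03
eef_pos: [0.4796, 0.1862, 0.1705]
tcp_rot: [[-0.996, -0.085, -0.0], [-0.085, 0.996, 0.0], [0.0, 0.0, -1.0]]
wrist_force: [0.3, -1.0, -6.3]
finger_gap: 0.156
grasp_force: 45.0
```

jog_arm:
  xyz:
    - [0,1,0]
    - [0,1,0]
    - [0,1,0]
  angular:
    - [0,0,0]
    - [0,0,0]
    - [0,0,0]
  claw: [0,0,0]

```text
t: 17.28
eef_pos: [0.4795, 0.1872, 0.1705]
tcp_rot: [[-0.996, -0.085, -0.0], [-0.085, 0.996, 0.0], [-0.0, 0.0, -1.0]]
wrist_force: [0.5, -0.7, -6.2]
finger_gap: 0.15
grasp_force: 45.0
```

jog_arm:
  xyz:
    - [0,1,0]
    - [0,1,0]
    - [0,1,0]
  angular:
    - [0,0,0]
    - [0,0,0]
    - [0,0,0]
  claw: [0,0,0]

```text
t: 17.53
eef_pos: [0.4794, 0.1882, 0.1705]
tcp_rot: [[-0.996, -0.085, 0.0], [-0.085, 0.996, 0.0], [-0.0, 0.0, -1.0]]
wrist_force: [-0.4, -2.1, -6.6]
finger_gap: 0.153
grasp_force: 45.0
```

```bash
python3 - <<'E'
from h import *
s=robot.sense(); print(s['eef_pos'],s['wrist_force'],s['moment'])
E
```

```text
[0.47943053 0.18817387 0.17054586] [-0.44080267 -2.05803311 -6.64642707] [-0.23204596  0.17039556 -0.07043782]
```

jog_arm:
  xyz:
    - [0,1,0]
    - [0,1,0]
    - [0,1,0]
  angular:
    - [0,0,0]
    - [0,0,0]
    - [0,0,0]
  claw: [0,0,0]

```text
t: 17.78
eef_pos: [0.4794, 0.1892, 0.1705]
tcp_rot: [[-0.996, -0.085, 0.0], [-0.085, 0.996, 0.0], [-0.0, 0.0, -1.0]]
wrist_force: [-0.9, -0.5, -7.2]
finger_gap: 0.156
grasp_force: 45.0
```

jog_arm:
  xyz:
    - [0,1,0]
    - [0,1,0]
    - [0,1,0]
  angular:
    - [0,0,0]
    - [0,0,0]
    - [0,0,0]
  claw: [0,0,0]

```text
t: 18.03
eef_pos: [0.4792, 0.1902, 0.1705]
tcp_rot: [[-0.996, -0.085, -0.0], [-0.085, 0.996, 0.0], [0.0, 0.0, -1.0]]
wrist_force: [0.0, 0.3, -7.4]
finger_gap: 0.153
grasp_force: 45.0
```

```bash
python3 - <<'E'
from h import *
s=robot.sense(); print(s['eef_pos'],s['wrist_force'],s['moment'])
E
```

```text
[0.47922214 0.19015066 0.17054153] [ 0.01251849  0.25893747 -7.35993717] [-0.25943302  0.17544749 -0.04108571]
```

jog_arm:
  xyz:
    - [0,1,0]
    - [0,1,0]
    - [0,1,0]
  angular:
    - [0,0,0]
    - [0,0,0]
    - [0,0,0]
  claw: [0,0,0]

```text
t: 18.28
eef_pos: [0.4792, 0.1912, 0.1706]
tcp_rot: [[-0.996, -0.085, 0.0], [-0.085, 0.996, 0.0], [-0.0, 0.0, -1.0]]
wrist_force: [0.2, -0.9, -6.2]
finger_gap: 0.158
grasp_force: 45.0
```

jog_arm:
  xyz:
    - [0,1,0]
    - [0,1,0]
    - [0,1,0]
  angular:
    - [0,0,0]
    - [0,0,0]
    - [0,0,0]
  claw: [0,0,0]

```text
t: 18.53
eef_pos: [0.4791, 0.1921, 0.1706]
tcp_rot: [[-0.996, -0.085, -0.0], [-0.085, 0.996, 0.0], [0.0, 0.0, -1.0]]
wrist_force: [-1.1, -1.5, -6.9]
finger_gap: 0.156
grasp_force: 45.0
```

jog_arm:
  xyz:
    - [0,1,0]
    - [0,1,0]
    - [0,1,0]
  angular:
    - [0,0,0]
    - [0,0,0]
    - [0,0,0]
  claw: [0,0,0]

```text
t: 18.78
eef_pos: [0.4794, 0.1938, 0.171]
tcp_rot: [[-0.996, -0.086, 0.001], [-0.086, 0.996, 0.001], [-0.001, 0.001, -1.0]]
wrist_force: [-0.5, -0.4, -4.3]
finger_gap: 0.152
grasp_force: 45.0
```

```bash
python3 - <<'E'
from h import *
s=robot.sense(); print(s['eef_pos'],s['wrist_force'],s['moment'])
E
```

```text
[0.47943769 0.19376594 0.17097614] [-0.49192335 -0.39883375 -4.29342979] [ 0.01175561  0.11546189 -0.00988697]
```

Fz is back to the torch's weight, so the keeper has snapped shut and the bar is within 2 mm of the throat's middle. Next I'll feel for the back wall.

jog_arm:
  xyz:
    - [0,1,0]
    - [0,1.5,0]
    - [0,1.5,0]
    - [0,1.5,0]
  angular:
    - [0,0,0]
    - [0,0,0]
    - [0,0,0]
    - [0,0,0]
  claw: [0,0,0,0]

```text
t: 19.12
eef_pos: [0.479, 0.1947, 0.1706]
tcp_rot: [[-0.996, -0.085, 0.0], [-0.085, 0.996, 0.0], [-0.0, 0.0, -1.0]]
wrist_force: [0.2, 0.1, -4.6]
finger_gap: 0.157
grasp_force: 45.0
```

jog_arm:
  xyz:
    - [0,1,0]
    - [0,1,0]
    - [0,1,0]
  angular:
    - [0,0,0]
    - [0,0,0]
    - [0,0,0]
  claw: [0,0,0]

```text
t: 19.37
eef_pos: [0.4788, 0.195, 0.1705]
tcp_rot: [[-0.996, -0.085, -0.0], [-0.085, 0.996, -0.001], [0.0, -0.0, -1.0]]
wrist_force: [0.0, -3.1, -3.3]
finger_gap: 0.155
grasp_force: 45.0
```

```bash
python3 - <<'E'
from h import *
s=robot.sense(); print(s['eef_pos'],s['wrist_force'],s['moment'])
E
```

```text
[0.47884961 0.19502222 0.17054162] [ 0.01074983 -3.0574385  -3.29414324] [-0.49824145  0.14714757 -0.05869347]
```

Back wall contact is at TCP y≈0.1949. I'll back off 2.5 mm to centre the bar, then lower.

jog_arm:
  xyz:
    - [0,-1.5,0]
    - [0,-2.5,0]
    - [0,-2.5,0]
    - [0,-2.5,1]
    - [0,-2.5,2]
    - [0,-2.5,3]
    - [0,-2.5,4]
    - [0,-2.5,5]
    - [0,-2.5,5]
    - [0,-2.5,5]
  angular:
    - [0,0,0]
    - [0,0,0]
    - [0,0,0]
    - [0,0,0]
    - [0,0,0]
    - [0,0,0]
    - [0,0,0]
    - [0,0,0]
    - [0,0,0]
    - [0,0,0]
  claw: [0,0,0,0,0,0,0,0,0,0]

```text
t: 20.2
eef_pos: [0.479, 0.193, 0.1655]
tcp_rot: [[-0.996, -0.085, -0.0], [-0.085, 0.996, -0.0], [0.0, -0.0, -1.0]]
wrist_force: [-0.7, 0.3, -3.7]
finger_gap: 0.157
grasp_force: 45.0
```

jog_arm:
  xyz:
    - [0,0,1]
    - [0,0,2]
    - [0,0,3]
    - [0,0,3]
  angular:
    - [0,0,0]
    - [0,0,0]
    - [0,0,0]
    - [0,0,0]
  claw: [0,0,0,0]

```text
t: 20.53
eef_pos: [0.4789, 0.193, 0.1623]
tcp_rot: [[-0.996, -0.085, -0.0], [-0.085, 0.996, -0.0], [0.0, -0.0, -1.0]]
wrist_force: [-0.2, 0.1, -4.4]
finger_gap: 0.154
grasp_force: 45.0
```

```bash
python3 - <<'E'
from h import *
s=robot.sense(); print(s['eef_pos'],s['wrist_force'],s['moment'])
E
```

```text
[0.47885748 0.19298194 0.16232161] [-0.19328533  0.1020865  -4.39935626] [0.06473387 0.11717252 0.0418002 ]
```

jog_arm:
  xyz:
    - [0,0,1]
    - [0,0,2]
    - [0,0,3]
    - [0,0,4]
    - [0,0,5]
    - [0,0,6]
    - [0,0,6.5]
    - [0,0,6.5]
    - [0,0,6.5]
  angular:
    - [0,0,0]
    - [0,0,0]
    - [0,0,0]
    - [0,0,0]
    - [0,0,0]
    - [0,0,0]
    - [0,0,0]
    - [0,0,0]
    - [0,0,0]
  claw: [0,0,0,0,0,0,0,0,0]

```text
t: 21.28
eef_pos: [0.479, 0.193, 0.156]
tcp_rot: [[-0.996, -0.085, -0.0], [-0.085, 0.996, -0.0], [0.0, -0.0, -1.0]]
wrist_force: [-0.1, 0.6, -4.9]
finger_gap: 0.155
grasp_force: 45.0
```

jog_arm:
  xyz:
    - [0,0,1]
    - [0,0,1]
    - [0,0,1]
  angular:
    - [0,0,0]
    - [0,0,0]
    - [0,0,0]
  claw: [0,0,0]

```text
t: 21.53
eef_pos: [0.479, 0.193, 0.155]
tcp_rot: [[-0.996, -0.085, -0.0], [-0.085, 0.996, -0.0], [0.0, -0.0, -1.0]]
wrist_force: [-0.6, -0.8, -4.0]
finger_gap: 0.154
grasp_force: 45.0
```

jog_arm:
  xyz:
    - [0,0,0.6]
    - [0,0,0.6]
    - [0,0,0.6]
  angular:
    - [0,0,0]
    - [0,0,0]
    - [0,0,0]
  claw: [0,0,0]

```text
t: 21.78
eef_pos: [0.479, 0.193, 0.1544]
tcp_rot: [[-0.996, -0.085, -0.0], [-0.085, 0.996, -0.0], [0.0, 0.0, -1.0]]
wrist_force: [-0.2, 0.1, -4.2]
finger_gap: 0.157
grasp_force: 45.0
```

jog_arm:
  xyz:
    - [0,0,0.8]
    - [0,0,0.8]
    - [0,0,0.8]
  angular:
    - [0,0,0]
    - [0,0,0]
    - [0,0,0]
  claw: [0,0,0]

```text
t: 22.03
eef_pos: [0.4791, 0.1931, 0.1537]
tcp_rot: [[-0.996, -0.085, 0.0], [-0.085, 0.996, 0.0], [-0.0, 0.0, -1.0]]
wrist_force: [-0.1, -0.4, -4.2]
finger_gap: 0.155
grasp_force: 45.0
```

jog_arm:
  xyz:
    - [0,0,0.6]
    - [0,0,0.6]
    - [0,0,0.6]
  angular:
    - [0,0,0]
    - [0,0,0]
    - [0,0,0]
  claw: [0,0,0]

```text
t: 22.28
eef_pos: [0.4791, 0.1932, 0.1533]
tcp_rot: [[-0.996, -0.085, 0.0], [-0.085, 0.996, 0.0], [-0.0, 0.0, -1.0]]
wrist_force: [-0.3, -0.4, -1.6]
finger_gap: 0.156
grasp_force: 45.0
```

```bash
python3 - <<'E'
from h import *
s=robot.sense(); print(s['eef_pos'],s['wrist_force'],s['moment'])
E
```

```text
[0.47914368 0.19315138 0.15329289] [-0.25674402 -0.35695432 -1.64077029] [0.02062115 0.13400852 0.02544823]
```

The bar is seated on the throat floor at z≈0.1536, as predicted. One look before letting go.

jog_arm:
  xyz:
    - [0,0,0.4]
    - [0,0,0.4]
    - [0,0,0.4]
  angular:
    - [0,0,0]
    - [0,0,0]
    - [0,0,0]
  claw: [0,0,0]

```text
t: 22.53
eef_pos: [0.4792, 0.1932, 0.153]
tcp_rot: [[-0.996, -0.085, 0.0], [-0.085, 0.996, 0.0], [-0.0, 0.0, -1.0]]
wrist_force: [-1.8, -0.9, 2.4]
finger_gap: 0.152
grasp_force: 45.0
```

```bash
python3 - <<'E'
from h import *
a,Ka,Pa=snap('scene','scene6');b,Kb,Pb=snap('top','top6')
s=robot.sense(); e=s['eef_pos'];print(e,s['wrist_force'],s['moment'])
for n,dx in(('-54',-.023),('mid',.031),('+54',.085)):
    u,v=proj(Ka,Pa,[e[0]+dx,e[1]+.085*dx,e[2]+.0313]);print(n,6*(u-329.5),6*(v-94.5))
c=lambda i,x,y,w,h,k: cv2.resize(i[y:y+h,x:x+w],None,fx=k,fy=k,interpolation=cv2.INTER_CUBIC)
cv2.imwrite('pics/m6.png',np.hstack([c(a,330,95,80,90,6),c(b,220,150,50,90,6)]))
E
```

```text
[0.4792236  0.1931954  0.15296454] [-1.80564395 -0.98544848  1.94427192] [0.03073238 0.26929474 0.01621181]
-54 94.18407816977503 296.5964985397944
mid 161.12329062639958 336.02500706090177
+54 230.67376096786973 376.9915976714891
```

View pics/m6.png

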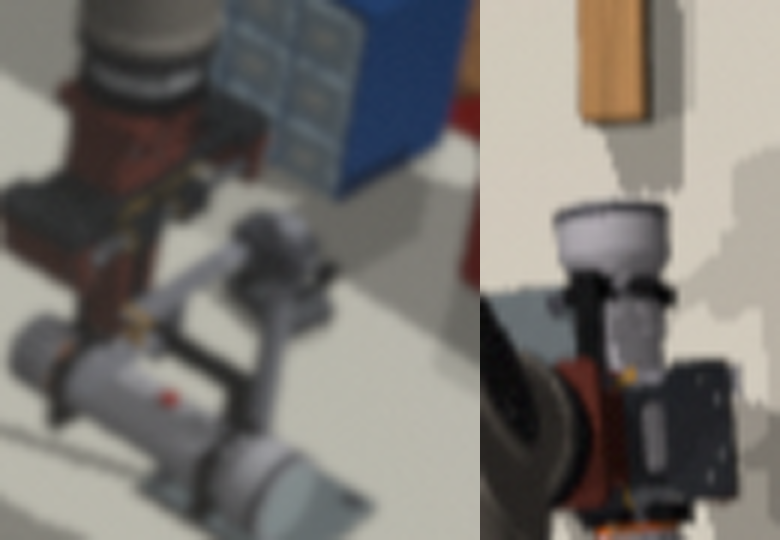

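The bar sits down in the throat behind the brass keeper (keeper at crop (137,325), bar from (165,335) to its upright at (245,385)). The upright is slightly further +x than predicted, so the middle is about 4 mm past the hook. I'll lift slightly and shift 4 mm back, then set down.

jog_arm:
  xyz:
    - [0,0,-1.5]
    - [0,0,-3]
    - [0,0,-3]
    - [1,0,-3]
    - [2,0,-3]
    - [3,0,-3]
    - [4,0,-3]
    - [4,0,-3]
  angular:
    - [0,0,0]
    - [0,0,0]
    - [0,0,0]
    - [0,0,0]
    - [0,0,0]
    - [0,0,0]
    - [0,0,0]
    - [0,0,0]
  claw: [0,0,0,0,0,0,0,0]

```text
t: 23.3
eef_pos: [0.4747, 0.1926, 0.1555]
tcp_rot: [[-0.996, -0.085, -0.0], [-0.085, 0.996, -0.0], [0.0, -0.0, -1.0]]
wrist_force: [0.1, 0.4, -4.7]
finger_gap: 0.157
grasp_force: 45.0
```

jog_arm:
  xyz:
    - [0,0,0.7]
    - [0,0,1.4]
    - [0,0,2]
    - [0,0,2.5]
    - [0,0,2.5]
    - [0,0,2.5]
  angular:
    - [0,0,0]
    - [0,0,0]
    - [0,0,0]
    - [0,0,0]
    - [0,0,0]
    - [0,0,0]
  claw: [0,0,0,0,0,0]

```text
t: 23.8
eef_pos: [0.4751, 0.1928, 0.1533]
tcp_rot: [[-0.996, -0.085, 0.0], [-0.085, 0.996, 0.0], [-0.0, 0.0, -1.0]]
wrist_force: [-0.5, 0.1, -2.2]
finger_gap: 0.153
grasp_force: 45.0
```

```bash
python3 - <<'E'
from h import *
s=robot.sense(); print(s['eef_pos'],s['wrist_force'],s['moment'])
E
```

```text
[0.47510351 0.19276071 0.15333089] [-0.46790737  0.11011945 -2.23015275] [0.03558261 0.28450019 0.04704847]
```

jog_arm:
  xyz:
    - [0,0,0.3]
    - [0,0,0.3]
    - [0,0,0.3]
    - [0,0,0.3]
    - [0,0,0.3]
    - [0,0,0.3]
  angular:
    - [0,0,0]
    - [0,0,0]
    - [0,0,0]
    - [0,0,0]
    - [0,0,0]
    - [0,0,0]
  claw: [0,0,0,0,0,0]
  newtons: 5

```text
t: 24.3
eef_pos: [0.4752, 0.1927, 0.153]
tcp_rot: [[-0.996, -0.085, 0.0], [-0.085, 0.996, 0.0], [-0.0, 0.0, -1.0]]
wrist_force: [-0.9, -0.1, 0.8]
finger_gap: 0.159
grasp_force: 5.0
```

```bash
python3 - <<'E'
from h import *
s=robot.sense(); print(s['eef_pos'],s['wrist_force'],s['moment'],s['grasp_force'])
E
```

```text
[0.47518533 0.19272511 0.15298744] [-0.85845102 -0.09700346  0.78923301] [-0.10434518  0.22001494  0.00362617] 4.999900236725807
```

jog_arm:
  xyz:
    - [0,0,0]
    - [0,0,0]
    - [0,0,0]
    - [0,0,0]
    - [0,0,0]
    - [0,0,0]
    - [0,0,0]
    - [0,0,0]
  angular:
    - [0,0,0]
    - [0,0,0]
    - [0,0,0]
    - [0,0,0]
    - [0,0,0]
    - [0,0,0]
    - [0,0,0]
    - [0,0,0]
  claw: [0.18,0.2,0.23,0.26,0.3,0.35,0.35,0.35]

```text
t: 24.97
eef_pos: [0.475, 0.1927, 0.1529]
tcp_rot: [[-0.996, -0.085, 0.0], [-0.085, 0.996, 0.0], [-0.0, 0.0, -1.0]]
wrist_force: [-0.1, 0.5, -0.3]
finger_gap: 0.353
grasp_force: 0.0
```

Released with no residual force. I'll retreat straight up.

jog_arm:
  xyz:
    - [0,0,-3]
    - [0,0,-8]
    - [0,0,-15]
    - [0,0,-25]
    - [0,0,-40]
    - [0,0,-60]
    - [0,0,-80]
    - [0,0,-110]
    - [0,0,-140]
    - [0,0,-150]
  angular:
    - [0,0,0]
    - [0,0,0]
    - [0,0,0]
    - [0,0,0]
    - [0,0,0]
    - [0,0,0]
    - [0,0,0]
    - [0,0,0]
    - [0,0,0]
    - [0,0,0]
  claw: [0.35,0.35,0.35,0.35,0.35,0.35,0.35,0.35,0.35,0.35]

```text
t: 25.8
eef_pos: [0.4769, 0.1933, 0.3082]
tcp_rot: [[-0.996, -0.085, 0.006], [-0.085, 0.996, 0.004], [-0.006, 0.004, -1.0]]
wrist_force: [0.7, 0.5, 0.9]
finger_gap: 0.347
grasp_force: 0.0
```

jog_arm:
  xyz:
    - [10,-40,0]
    - [20,-80,0]
    - [30,-120,0]
    - [40,-150,0]
    - [40,-180,0]
    - [40,-180,0]
    - [40,-180,0]
    - [40,-180,0]
    - [40,-180,0]
    - [40,-180,0]
  angular:
    - [0,0,0]
    - [0,0,0]
    - [0,0,0]
    - [0,0,0]
    - [0,0,0]
    - [0,0,0]
    - [0,0,0]
    - [0,0,0]
    - [0,0,0]
    - [0,0,0]
  claw: [0.35,0.35,0.35,0.35,0.35,0.35,0.35,0.35,0.35,0.35]

```text
t: 26.63
eef_pos: [0.4505, 0.0112, 0.3028]
tcp_rot: [[-0.996, -0.087, -0.0], [-0.087, 0.996, -0.0], [0.0, -0.0, -1.0]]
wrist_force: [-0.5, 0.2, 0.9]
finger_gap: 0.35
grasp_force: 0.0
```

```bash
python3 - <<'E'
from h import *
import time
a,Ka,Pa=snap('scene','scene7');b,Kb,Pb=snap('top','top7')
s=robot.sense(); print(s['eef_pos'],s['wrist_force'])
c=lambda i,x,y,w,h,k: cv2.resize(i[y:y+h,x:x+w],None,fx=k,fy=k,interpolation=cv2.INTER_CUBIC)
cv2.imwrite('pics/m7.png',np.hstack([c(a,325,110,80,90,6),c(b,205,160,50,90,6)]))
a2,_,_=snap('scene','scene8');print('motion',np.abs(a.astype(int)-a2)[110:200,325:405].max())
E
```

```text
[0.45050194 0.01086239 0.30271686] [-0.25671356 -0.0218123   0.08898819]
motion 19
```

View pics/m7.png

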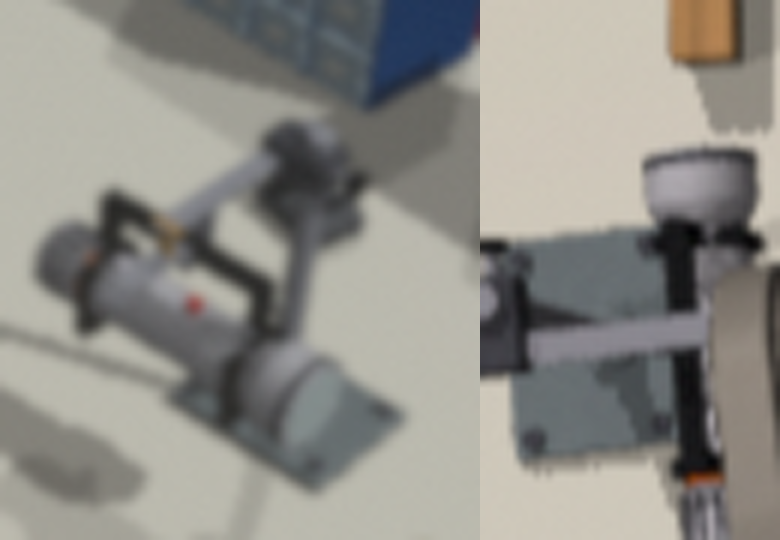

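The torch hangs in the hook with the brass keeper vertical and shut at crop (165,232). The bar runs level from (110,190) to (265,280). I'll do a quick numeric check of offset, tilt and stillness before handing in.

```bash
python3 - <<'E'
from h import *
a,Ka,Pa=load('scene7');b,Kb,Pb=load('top7')
s=lambda u,v:(325+u/6,110+v/6); t=lambda u,v:(205+(u-480)/6,160+v/6)
e1=onplane(Ka,Pa,*s(112,195),.185);e2=onplane(Ka,Pa,*s(265,285),.185);print('scene bar ends',e1,e2,(e1+e2)/2)
f1=onplane(Kb,Pb,*t(678,245),.19);f2=onplane(Kb,Pb,*t(697,465),.19);print('top bar ends',f1,f2,(f1+f2)/2,'hook',onplane(Kb,Pb,*t(690,333),.2155))
n=np.array([0,0,1.])
# tilt: bar ends seen in both views
for p,q in((s(112,195),t(697,465)),(s(265,285),t(678,245))): print(tri(ray(Ka,Pa,*p),ray(Kb,Pb,*q)))
g=[snap('scene',f's9_{k}')[0].astype(int)[110:200,325:405] for k in range(8)]
print('motion',[np.abs(g[k+1]-g[k]).mean().round(2) for k in range(7)],np.abs(g[7]-g[0]).mean().round(2))
E
```

```text
scene bar ends [0.4469824  0.19210925 0.185     ] [0.5682231  0.20240038 0.185     ] [0.50760275 0.19725481 0.185     ]
top bar ends [0.55544594 0.19963472 0.19      ] [0.44346495 0.18958033 0.19      ] [0.49945544 0.19460752 0.19      ] hook [0.50795374 0.18693939 0.2155    ]
(array([0.44457067, 0.19255498, 0.18300156]), np.float64(0.0029823913359117177))
(array([0.55985841, 0.20660378, 0.17626925]), np.float64(0.008391755471245536))
motion [np.float64(0.72), np.float64(0.68), np.float64(0.65), np.float64(0.62), np.float64(0.67), np.float64(0.72), np.float64(0.66)] 0.62
```

The torch is still (frame changes are at noise level) and level. The handle's middle is within about 8 mm of the hook, against a 20 mm tolerance. Handing in.

```bash
python3 -c "
from rig import robot
print(robot.sign_off())"
```

```text
the job is handed in; nothing more can be done
None
```

The torch hangs by the middle of its handle in the hook's throat, still and about level, with the keeper shut and the gripper clear; I handed the job in at about 27 s, and no verdict came back.

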